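# Load the laser marker and latch its lapping guard

## Task

Lay the black charcoal block gently down in the blue-rimmed nest of the laser marker, flat and lengthways, and let go. Then slide the rebated left guard leaf (black handle) fully shut first, and the flanged right leaf (red handle) last, so that its yellow flange laps over the left leaf and it latches behind the orange tongue with a click. Finally press the green start button right down and let go; leave the ring box and the steel bowl alone.

Things in the scene. Friction and masses are not known exactly. Their poses are not given: they have to be found in the camera images.
- marker: Fixed white laser marker, 200 mm deep (x), 340 mm long (y) plus a low 54 mm grey control pod at the right (-y) end; leaves' top z 63 mm. Origin: on the worktop under the bay's centre; x points away from the robot, y along the slide towards the left leaf, z up. The bay, 156 mm in x, is open from above between the leaves. Handles stand at x 0, y = 48 mm + left_leaf and y = -48 mm - right_leaf
- nest (a point): Centre of the nest floor in the bay, 20 mm above the worktop (axes as the marker's). A blue rim 6 mm high encloses 62 mm (x) by 88 mm (y)
- charcoal_block: Loose black charcoal block, 45 mm (its x) by 70 mm (its y) by 26 mm high, under 0.2 kg, lying flat on the worktop. Origin: centre of its underside. In the nest its 70 mm length lies along the marker's y, either way round
- left_leaf_handle (a point): Top centre of the left leaf's handle: a black upright plate, 60 mm (marker x) by 14 mm (marker y), 34 mm tall above the leaf, top at z 97 mm. The leaf is an amber window in an aluminium frame with a lower, rebated aluminium strip along its meeting edge. It slides with about 2 N friction and stays where it is left
- left_leaf (a joint): Left leaf, m: 0 = fully shut at its end stop, grows as it slides open towards the marker's +y (to 0.082)
- right_leaf_handle (a point): Top centre of the right leaf's handle: like the left one, but red. Along the leaf's meeting edge runs a yellow flange that laps 14 mm over the left leaf's strip when both are shut; a steel strike arm sticks out over the marker's front edge
- right_leaf (a joint): Right leaf, m: 0 = fully shut at its end stop, grows as it slides open towards the marker's -y (to 0.082). About 2 N friction; from about 0.022 to 0.002 the strike presses the tongue down, taking some 10 N; past that the tongue springs up behind it; the latched leaf has about 2 mm of play
- latch_tongue (a joint): Orange sprung latch tongue, 13 mm wide, in the black housing on the marker's front (robot) side, top at z 71 mm; worked by the strike arm of the right leaf. Value, m: 0 = up, grows as it is pressed down (about 0.007 while the strike passes)
- start_top (a point): Top centre of the green start button, 28 mm across, on the grey control pod (pod top z 42 mm), z 64 mm when it is up; it is pressed straight down
- start (a joint): Start button, m: 0 = up, 0.006 = fully down; the spring takes up to 5 N and returns it
- ring_box: Loose black ring box, 55 x 55 x 40 mm, on the worktop: a bystander that may lie where the charcoal block lay another time. Origin: centre of its underside
- bowl: Steel bowl, 102 mm across, 47 mm high, loose on the worktop: a bystander. Origin: centre of its underside

How it is judged (in metres and radians):
On the way, in this order (a step that is already met when the one before it is completed fails the run):
1. the charcoal block lies flat in the nest, let go, with both leaves still open (x of charcoal_block in the frame of nest between -0.012 and 0.012 m and y of charcoal_block in the frame of nest between -0.013 and 0.013 m and z of charcoal_block in the frame of nest below 0.004 m and angle between charcoal_block's own z axis and vertical below 0.1 rad and angle between the y axis of charcoal_block and the y axis of marker, either way round below 0.3 rad and contact force between the fingers and charcoal_block below 0.1 N and value of joint each of left_leaf, right_leaf above 0.03 m), for 0.2 s.
2. the left leaf is fully shut while the right one is still open (x of charcoal_block in the frame of nest between -0.012 and 0.012 m and y of charcoal_block in the frame of nest between -0.013 and 0.013 m and z of charcoal_block in the frame of nest below 0.004 m and angle between charcoal_block's own z axis and vertical below 0.1 rad and angle between the y axis of charcoal_block and the y axis of marker, either way round below 0.3 rad and value of joint left_leaf below 0.004 m and value of joint right_leaf above 0.03 m), for 0.2 s.
3. the right leaf is shut over the left one and the tongue has sprung up behind its strike (value of joint each of left_leaf, right_leaf below 0.004 m and value of joint latch_tongue below 0.0015 m), for 0.2 s.
4. the start button is pressed down (all of step 3 and value of joint start above 0.0045 m), for 0.04 s.
At the end, for the whole second after the job is handed in: Charcoal block flat in the nest (12 mm in x, 13 mm in y, 0.3 rad lengthways, at most 4 mm above the floor) and at rest; both leaves shut within 4 mm; latch tongue up within 1.5 mm; start button up again; ring box and bowl within 30 mm of their starts (all of step 3 and x of charcoal_block in the frame of nest between -0.012 and 0.012 m and y of charcoal_block in the frame of nest between -0.013 and 0.013 m and z of charcoal_block in the frame of nest below 0.004 m and angle between charcoal_block's own z axis and vertical below 0.1 rad and angle between the y axis of charcoal_block and the y axis of marker, either way round below 0.3 rad and value of joint start below 0.001 m and linear speed of charcoal_block below 0.02 m/s); the robot touches nothing.
It fails at once if the right leaf is shut before the left one (value of joint right_leaf below 0.02 m and value of joint left_leaf above 0.008 m).
It fails at once if the start button is pressed before the guard is latched (value of joint start above 0.003 m and value of joint right_leaf above 0.005 m).
It fails at once if the charcoal block is dropped from more than about 2 cm (linear speed of charcoal_block above 0.6 m/s and contact force between the fingers and charcoal_block below 0.05 N).
It fails at once if the ring box is moved by more than 30 mm (distance of ring_box from where it was at the start of the episode above 0.03 m).
It fails at once if the bowl is moved by more than 30 mm (distance of bowl from where it was at the start of the episode above 0.03 m).
It also fails if it takes over 67 s, if anything falls off the work surface, if the arm or the gripper's body presses on something with over 40 N, if the wrist force passes 120 N, or if a joint passes its speed limit or range.

## Robot

A 6-joint arm with a two-finger parallel gripper is mounted at the origin on the work surface; the furniture and walls round the work are solid. World frame = base frame: x ahead of the robot, y to its left, z up, the work surface at z = 0. Lengths are in m, angles in degrees, forces in N, time in s.
With the tool pointing down it reaches from about 0.375 to 0.975 m from the base axis. Payload 3.8 kg.
Tool frame: the origin (TCP) lies at the very end of the fingers, on their centre line; the grasp point (between the pads) lies 19 mm behind it; z points along the fingers, y is the line along which they close (so a half turn about z gives the same grasp; the last joint's range is limited). The gripper opens to 85 mm and grips with 20 to 120 N. Pads are 22 mm wide; open, the fingers measure 114 mm over their backs; the gripper's body (76 mm by 85 mm) begins 54 mm behind the grasp point. The pads swing forward as they close: fully open they stand 13 mm farther back than shut.
Start: joints at [-74.25, 15.12, 91.902, -0, 72.978, -2.114], TCP at [0.207, -0.642, 0.231] pointing down, gripper open.
Joint ranges: [-150.88, 150.88], [-54.13, 125.18], [17.81, 147.31], [-75.09, 255.09], [0, 152.58], [-146.25, 146.25]. Speed limits (degrees/s): [147.25, 147.25, 180, 180, 180, 180].

## Interface

Orientations are given as [roll, pitch, yaw] about the fixed x, y, z axes, in that order (R = Rz(yaw) Ry(pitch) Rx(roll)).
In Python, from cell import robot gives the robot as it stands.
- The arm moves only by the tool move_arm, never from a script. Its argument "series" is a list of rows, each a list of 2 entries, a list of its own where there are three numbers: the shift along the tool's x, y, z each as a share of 100 mm, from -1 to 1, then the turn, a rotation vector about the tool's x, y, z each as a share of 120 degrees, from -1 to 1. In form: [[[x, y, z], [ax, ay, az]], ...]. A call has 1 to 20 rows; each row shifts and turns the commanded pose from where the row before left it, along the tool's axes as they then stand; what a row does not reach is not made up. A row lasts 1/10 s, in which the tool goes at most 50 mm and 8.59 degrees, less where a joint would pass 70% of its speed; a pose out of reach is approached as far as the arm can. A call with a number of a shift or a turn outside -1 to 1 is refused whole. A call with a gripper value outside its range is refused whole. "fingers" is the closure, from 0 (fully open) to 1 (shut), set as the call begins (left out, the last holds). The fingers move at their own pace and stop on an object; the grip force is fixed at half the most. Time passes only in rows, so rows that do not move let the fingers close. It gives the time, the measured TCP pose, the force, the opening and the grip force at its end, in the units of the state.
- robot.get_state(): the state, without advancing time (a new reading comes with each control period).
- robot.snapshot(name): name is "scene" or "side" or "wrist"; returns the picture (384x512x3 uint8, red, green, blue); there is no depth.
- robot.camera_model(name): a dict with "fx", "fy", "cx", "cy" (pixels), "origin" and "orientation" of the camera in the world; the wrist camera has in their place "mount" (4x4, takes a point from camera to tool coordinates, whose origin is the TCP and whose axes are the flange's). Camera axes: x right, y down, z forward; pixel columns grow to the right and rows downward; lengths in m; the calibration is good to about 2 mm. A picture is of the moment at which its call begins: read the wrist's pose just before it. camera_model takes no time and is no camera call.
- robot.finish_job(): hands the job in; it is judged then, once.
The state is a dict: "clock": time; "joint_pos": joint angles; "qvel": joint speeds; "effort": joint torques, N m; "ee_pos": TCP position; "tool_rot": TCP orientation; "force": force on the tool from outside, world axes, zero at the start; "ft_torque": the same for the moment, N m; "gripper_width": finger opening in m; "gripper_force": force on a finger pad.
Only numpy, scipy, OpenCV 4.12 (cv2) and the standard library are available. Lean on these libraries where they do the work, as an engineer would, in place of code of your own. Each camera call takes 0.05 s, during which the arm holds its last target. There are 200 camera calls.

## Working session

There is one attempt and no reset: what is moved stays moved. The work goes in short steps, Python scripts to look and compute and a tool call to move; the robot and the scene stay as the last step left them, time stands still between calls to the robot, and variables do not carry over. Pictures are saved under pics/ and viewed, at most 10 in all, crops included, and the job is handed in when it is done.

Besides the shell and the picture viewer there is one more tool, called after ">>>" as name([rows], argument=value, ...), one row to a line, values as JSON. move_arm: Moves the arm, as the interface text tells. Its arguments: {"type":"object","properties":{"series":{"type":"array","items":{"type":"array"}},"fingers":{"type":"number"}},"required":["series"]}

```bash
mkdir -p pics; python3 - <<'E'
from cell import robot
import cv2
s=robot.get_state();print(s)
for n in("scene","side","wrist"):
    im=robot.snapshot(n);cv2.imwrite(f"pics/{n}0.png",im[...,::-1]);print(n,robot.camera_model(n))
E
```

```text
{'clock': 0.0, 'joint_pos': array([-7.42499831e+01,  1.51682303e+01,  9.19834743e+01,  2.35532428e-04,
        7.29769433e+01, -2.11463765e+00]), 'qvel': array([-0.02867662, -0.01042366, -0.01504199, -0.10710047,  0.03854256,
        0.05114311]), 'effort': array([-1.74529701e-03, -5.15116954e+01, -3.67314041e+01, -8.42474105e-05,
        1.29637920e-02, -2.28903104e-05]), 'ee_pos': array([ 0.20686128, -0.64173616,  0.22995202]), 'tool_rot': array([-1.79871448e+02, -4.97188088e-03,  1.78645798e+01]), 'force': array([ 0.29509993, -0.26786764, -0.37364374]), 'ft_torque': array([ 0.0142257 , -0.02706872,  0.03088853]), 'gripper_force': 0.0, 'gripper_width': 0.0851267787794903}
scene {'fx': 495.0584629466894, 'fy': 495.0584629466894, 'cx': 249.70206213989704, 'cy': 189.73134359009575, 'origin': array([0.15063904, 0.83247481, 1.06246217]), 'orientation': array([-136.78522183,    0.3148    , -152.32487813])}
side {'fx': 384.3098493414967, 'fy': 384.3098493414967, 'cx': 252.03133958734273, 'cy': 194.12168678724942, 'origin': array([ 0.41202334, -0.84016101,  0.74543396]), 'orientation': array([-127.71116534,    1.33339842,  -12.03563408])}
wrist {'fx': 267.8928661958974, 'fy': 267.8928661958974, 'cx': 259.8367084064152, 'cy': 189.06995318204156, 'mount': array([[ 2.68559111e-04, -9.52320706e-01, -3.05098674e-01,
         7.77519472e-02],
       [ 9.99999536e-01, -2.63390357e-05,  9.62449921e-04,
         3.88116680e-04],
       [-9.24596993e-04, -3.05098791e-01,  9.52320257e-01,
        -1.42409065e-01],
       [ 0.00000000e+00,  0.00000000e+00,  0.00000000e+00,
         1.00000000e+00]])}
```

View pics/scene0.png

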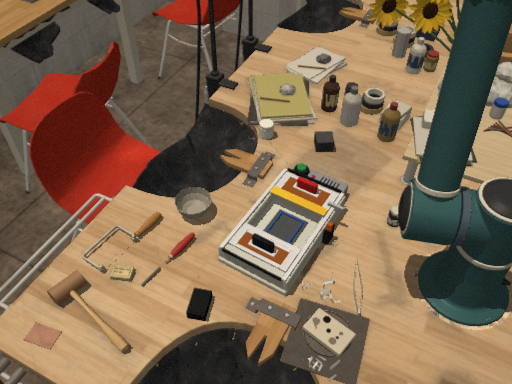

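View pics/side0.png

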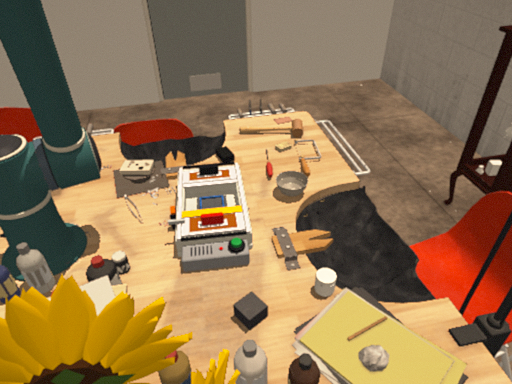

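Scene view: the charcoal block is at about (200,304), the ring box at (324,140), the bowl at (195,205), and the marker at about (285,228) with both leaves open. I'll enlarge the work area to read corners.

```bash
cat > h.py <<'E'
import numpy as np
from scipy.spatial.transform import Rotation as R
from cell import robot
def ray(n,u,v,st=None):
    c=robot.camera_model(n); d=np.array([(u-c['cx'])/c['fx'],(v-c['cy'])/c['fy'],1])
    if n=='wrist':
        M=c['mount'];T=R.from_euler('xyz',st['tool_rot'],degrees=True).as_matrix()
        return st['ee_pos']+T@M[:3,3],T@M[:3,:3]@d
    return c['origin'],R.from_euler('xyz',c['orientation'],degrees=True).as_matrix()@d
def at(n,u,v,z,st=None):
    o,d=ray(n,u,v,st);return o+d*(z-o[2])/d[2]
E
python3 - <<'E'
import cv2
a=cv2.imread("pics/scene0.png")[155:325,180:360];cv2.imwrite("pics/c1.png",cv2.resize(a,None,fx=3.5,fy=3.5,interpolation=cv2.INTER_CUBIC))
E
```

```text
(no output)
```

View pics/c1.png

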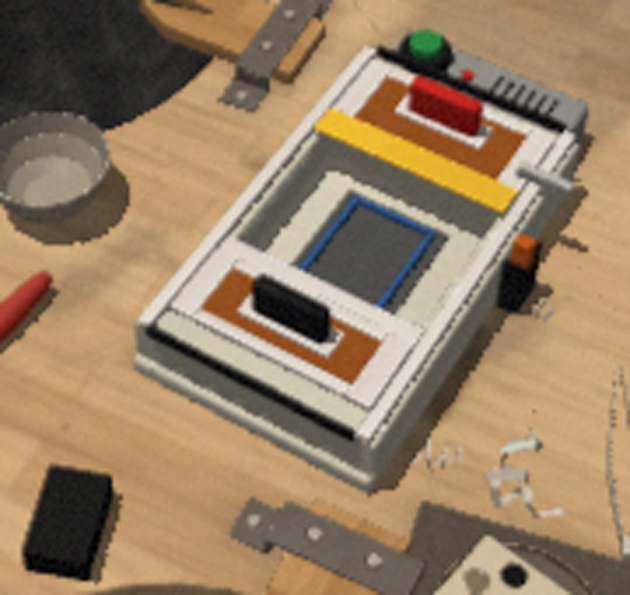

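Crop (scale 3.5, offset 180,155): black handle top about (292,293), red handle top (448,96), green button top (427,39), block outline (52,466) (112,476) (92,578) (25,566), tongue (525,240).

```bash
cat > m.py <<'E'
from h import *
f=lambda x,y,z:at('scene',180+x/3.5,155+y/3.5,z)
P=dict(black=f(292,293,.097),red=f(448,96,.097),btn=f(427,39,.064),
 tl=f(135,325,.0),nearcorner=f(372,428,.063))
for k,v in P.items():print(k,v.round(4))
d=P['black']-P['red'];print('y axis yaw',np.degrees(np.arctan2(-d[0],d[1])),np.linalg.norm(d))
for p in[(337,198),(450,235)]:print('yellow/ rim',p,f(*p,.026).round(4))
# block silhouette fit
import cv2
from scipy.optimize import minimize
im=cv2.imread('pics/scene0.png');m=np.zeros((384,512),np.uint8)
m[280:330,180:220]=(im[280:330,180:220].max(2)<45);n,l,st,ce=cv2.connectedComponentsWithStats(m)
i=1+st[1:,4].argmax();m=(l==i).astype(np.uint8);print(st[i],ce[i])
c=robot.camera_model('scene');Rm=R.from_euler('xyz',c['orientation'],degrees=True).as_matrix()
M8=cv2.resize(m,None,fx=8,fy=8,interpolation=0)[2200:2660,1400:1800]
def cost(q):
    r=R.from_euler('z',q[2]).as_matrix()
    pts=np.array([[a,b,z] for a in(-.0225,.0225) for b in(-.035,.035) for z in(0,.026)])@r.T+[q[0],q[1],0]
    p=(pts-c['origin'])@Rm;u=p[:,:2]/p[:,2:]*c['fx']+[c['cx'],c['cy']]
    h=cv2.convexHull(((u+.5)*8-[1400,2200]).astype(np.int32));g=np.zeros_like(M8);cv2.fillConvexPoly(g,h,1);return (g!=M8).sum()/M8.sum()
b=at('scene',*ce[i],.013);best=min((minimize(cost,[b[0],b[1],y],method='Nelder-Mead',options=dict(initial_simplex=[[b[0],b[1],y],[b[0]+.01,b[1],y],[b[0],b[1]+.01,y],[b[0],b[1],y+.3]])) for y in np.arange(0,3.1,.4)),key=lambda r:r.fun)
print('block',best.x.round(4),np.degrees(best.x[2]),best.fun)
E
python3 m.py
```

```text
black [0.4704 0.1619 0.097 ]
red [ 0.4489 -0.0651  0.097 ]
btn [ 0.5003 -0.1484  0.064 ]
tl [0.5945 0.1765 0.    ]
nearcorner [0.382  0.2161 0.063 ]
y axis yaw -5.4060630403913015 0.2280113593180886
yellow/ rim (337, 198) [0.5045 0.0122 0.026 ]
yellow/ rim (450, 235) [0.4108 0.006  0.026 ]
[187 289  25  32 572] [199.33741259 304.29370629]
block [0.5466 0.349  0.3273] 18.752390066686125 0.13857626748251747
```

>>> move_arm([
  [[0.1, -0.15, -0.1], [0, 0, 0]],
  [[0.2, -0.28, -0.05], [0, 0, 0]],
  [[0.302, -0.387, 0], [0, 0, 0]],
  [[0.302, -0.387, 0], [0, 0, 0]],
  [[0.302, -0.387, 0], [0, 0, 0]],
  [[0.302, -0.387, 0], [0, 0, 0]],
  [[0.302, -0.387, 0], [0, 0, 0]],
  [[0.302, -0.387, 0], [0, 0, 0]],
  [[0.302, -0.387, 0], [0, 0, 0]],
  [[0.302, -0.387, 0], [0, 0, 0]],
  [[0.302, -0.387, 0], [0, 0, 0]],
  [[0.302, -0.387, 0], [0, 0, 0]],
  [[0.302, -0.387, 0], [0, 0, 0]],
  [[0.302, -0.387, 0], [0, 0, 0]],
  [[0.302, -0.387, 0], [0, 0, 0]],
  [[0.302, -0.387, 0], [0, 0, 0]],
  [[0, 0, 0], [0, 0, -0.07]],
  [[0, 0, 0], [0, 0, -0.07]],
  [[0, 0, 0], [0, 0, -0.07]],
  [[0, 0, 0], [0, 0, -0.07]],
])

```text
clock: 2.15
ee_pos: [0.4583, 0.0535, 0.2459]
tool_rot: [-180.0, 0.0, 51.9]
force: [-0.1, 0.2, -0.3]
gripper_width: 0.0858
gripper_force: 0.0
```

>>> move_arm([
  [[0, 0, 0], [0, 0, -0.07]],
  [[0, 0, 0], [0, 0, -0.07]],
  [[0, 0, 0], [0, 0, -0.07]],
  [[0, 0, 0], [0, 0, -0.066]],
  [[0, 0, 0], [0, 0, 0]],
  [[0, 0, 0], [0, 0, 0]],
])

```text
clock: 2.75
ee_pos: [0.4584, 0.0531, 0.2461]
tool_rot: [-180.0, 0.0, 84.4]
force: [0.2, -0.4, 1.0]
gripper_width: 0.0855
gripper_force: 0.0
```

```bash
python3 - <<'E'
from h import *
import cv2,pickle
s=robot.get_state();im=robot.snapshot('wrist');pickle.dump(s,open('s1.pkl','wb'))
print(s['ee_pos'],s['tool_rot'],s['clock'],s['joint_pos'])
cv2.imwrite('pics/w1.png',im[...,::-1]);cv2.imwrite('pics/w1b.png',cv2.resize(im[...,::-1],(800,600),interpolation=cv2.INTER_CUBIC))
E
```

```text
[0.45844461 0.05306526 0.24608647] [-1.79978474e+02  3.28546851e-04  8.43985768e+01] 2.75 [ 3.50748452e+00 -9.11450653e+00  1.15762118e+02  3.21788645e-03
  7.33736950e+01  9.10798651e+00]
```

View pics/w1b.png

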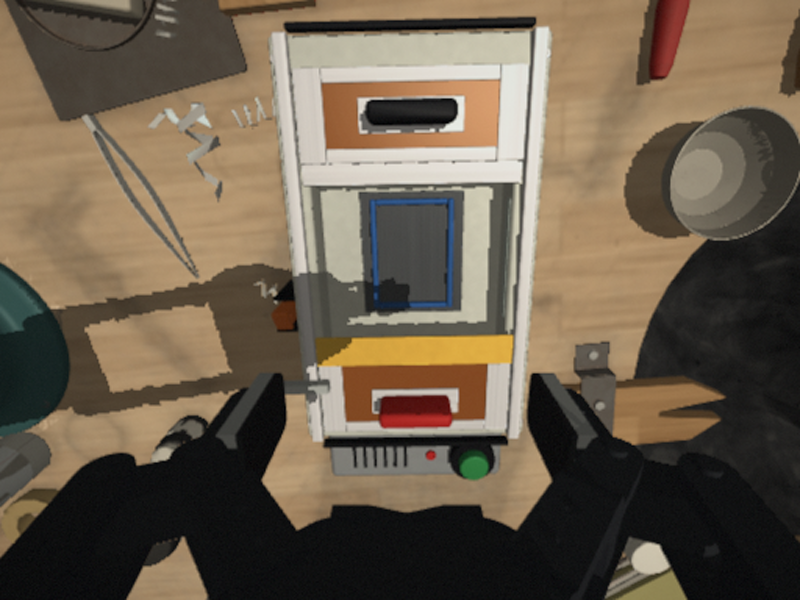

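Wrist view (800x600 copy): rim outer corners (371,199) (455,199) (455,307) (371,308); black handle top (411,111), red handle top (416,413), button (474,465), marker edges at x≈285–540, fingers at the bottom.

```bash
python3 - <<'E'
from h import *
import pickle
s=pickle.load(open('s1.pkl','rb'))
f=lambda x,y,z:at('wrist',x/1.5625,y/1.5625,z,s)
for n,x,y,z in[('a',371,199,.026),('b',455,199,.026),('c',455,307,.026),('d',371,308,.026),('black',411,111,.097),('red',416,413,.097),('btn',474,464,.064),('yelL',316,352,.063),('yelR',512,348,.063),('leafedgeL',300,184,.063),('leafedgeR',522,182,.063)]:
    print(n,f(x,y,z).round(4))
c=sum(f(x,y,.026) for x,y in[(371,199),(455,199),(455,307),(371,308)])/4;print('nest',c)
d=f(413,199,.026)-f(413,307.5,.026);print('yaw',np.degrees(np.arctan2(-d[0],d[1])),np.linalg.norm(d))
d=f(411,111,.097)-f(416,413,.097);yw=np.arctan2(-d[0],d[1]);print('yaw h',np.degrees(yw))
for yaw in(yw,):
  r=R.from_euler('z',yaw).as_matrix()
  for n,x,y,z in[('black',411,111,.097),('red',416,413,.097),('btn',474,464,.064)]: print(n,((f(x,y,z)-c)@r).round(4))
E
```

```text
a [0.4334 0.1027 0.026 ]
b [0.5042 0.0957 0.026 ]
c [ 0.4982 -0.0011  0.026 ]
d [0.4214 0.0055 0.026 ]
black [0.472  0.1603 0.097 ]
red [ 0.4551 -0.0625  0.097 ]
btn [ 0.5029 -0.1445  0.064 ]
yelL [ 0.3743 -0.0168  0.063 ]
yelR [ 0.5409 -0.0293  0.063 ]
leafedgeL [0.3849 0.1216 0.063 ]
leafedgeR [0.5512 0.1068 0.063 ]
nest [0.46430376 0.05068799 0.026     ]
yaw -5.292622177569776 0.09742827997940776
yaw h -4.345592960390872
black [-0.0006  0.1099  0.071 ]
red [-0.0006 -0.1136  0.071 ]
btn [ 0.0533 -0.1917  0.038 ]
```

>>> move_arm([
  [[0.2, 0.04, 0], [0, 0, 0]],
  [[0.43, 0.085, 0.1], [0, 0, 0]],
  [[0.43, 0.085, 0.15], [0, 0, 0]],
  [[0.43, 0.085, 0.15], [0, 0, 0]],
  [[0.43, 0.085, 0.15], [0, 0, 0]],
  [[0.43, 0.085, 0.15], [0, 0, 0]],
  [[0.43, 0.085, 0.15], [0, 0, 0]],
  [[0.25, 0.04, 0.1], [0, 0, 0]],
  [[0, 0, 0], [0, 0, -0.068]],
  [[0, 0, 0], [0, 0, -0.068]],
  [[0, 0, 0], [0, 0, -0.067]],
  [[0, 0, 0], [0, 0, 0]],
  [[0, 0, 0], [0, 0, 0]],
])

```text
clock: 4.1
ee_pos: [0.546, 0.3491, 0.1511]
tool_rot: [-180.0, 0.0, 108.7]
force: [-0.0, -0.1, 0.4]
gripper_width: 0.0854
gripper_force: 0.0
```

```bash
python3 - <<'E'
from h import *
import cv2,pickle
s=robot.get_state();im=robot.snapshot('wrist');pickle.dump(s,open('s2.pkl','wb'))
print(s['ee_pos'],s['tool_rot'],s['clock'])
cv2.imwrite('pics/w2.png',im[...,::-1]);cv2.imwrite('pics/w2b.png',cv2.resize(im[...,::-1],(800,600),interpolation=cv2.INTER_CUBIC))
E
```

```text
[0.54595428 0.34910238 0.15114252] [-1.79987182e+02  1.17665457e-03  1.08690932e+02] 4.1
```

View pics/w2b.png

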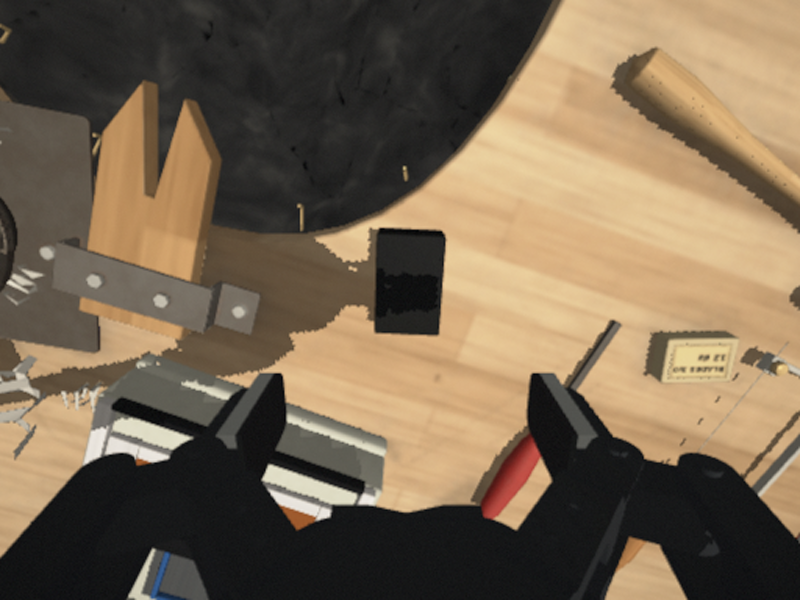

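Wrist view: block top face about (377,238) (444,238) (440,334) (376,333), its +x side as a thin strip above; edges nearly square with the tool.

```bash
python3 - <<'E'
from h import *
import pickle
s=pickle.load(open('s2.pkl','rb'))
P=np.array([at('wrist',x/1.5625,y/1.5625,.026,s) for x,y in[(377,238),(444,238),(440,334),(376,333)]])
print(P.round(4));c=P.mean(0);print(c)
T=R.from_euler('xyz',s['tool_rot'],degrees=True).as_matrix()
print('tool shift',(c-s['ee_pos'])@T)
q=(P-s['ee_pos'])@T;print(q.round(4))
print(np.linalg.norm(P[0]-P[1]),np.linalg.norm(P[1]-P[2]),np.linalg.norm(P[2]-P[3]),np.linalg.norm(P[3]-P[0]))
E
```

```text
[[0.5181 0.3719 0.026 ]
 [0.5589 0.3857 0.026 ]
 [0.5795 0.3222 0.026 ]
 [0.5373 0.3087 0.026 ]]
[0.54846351 0.34712415 0.026     ]
tool shift [-0.00267544  0.00177095  0.12514218]
[[ 0.0305 -0.019   0.1251]
 [ 0.0306  0.0241  0.1251]
 [-0.0363  0.0232  0.1251]
 [-0.0355 -0.0211  0.1251]]
0.043084552626929035 0.06683457833603051 0.04427386784507877 0.06611356155320178
```

>>> move_arm([
  [[-0.015, 0.02, 0.2], [0, 0, 0]],
  [[0, 0, 0.35], [0, 0, 0]],
  [[0, 0, 0.35], [0, 0, 0]],
  [[0, 0, 0.25], [0, 0, 0]],
  [[0, 0, 0.15], [0, 0, 0]],
  [[0, 0, 0.1], [0, 0, 0]],
  [[0, 0, 0.04], [0, 0, 0]],
  [[0, 0, 0], [0, 0, 0]],
], fingers=0)

```text
clock: 4.95
ee_pos: [0.5488, 0.3486, 0.0077]
tool_rot: [180.0, -0.0, 108.9]
force: [-0.0, -0.4, 0.7]
gripper_width: 0.0854
gripper_force: 0.0
```

>>> move_arm([
  [[0, 0, 0], [0, 0, 0]],
  [[0, 0, 0], [0, 0, 0]],
  [[0, 0, 0], [0, 0, 0]],
  [[0, 0, 0], [0, 0, 0]],
  [[0, 0, 0], [0, 0, 0]],
  [[0, 0, 0], [0, 0, 0]],
  [[0, 0, 0], [0, 0, 0]],
  [[0, 0, 0], [0, 0, 0]],
  [[0, 0, 0], [0, 0, 0]],
  [[0, 0, 0], [0, 0, 0]],
], fingers=1)

```text
clock: 5.95
ee_pos: [0.5496, 0.3491, 0.009]
tool_rot: [179.8, -0.0, 108.9]
force: [0.4, 0.1, 6.2]
gripper_width: 0.0434
gripper_force: 62.0
```

>>> move_arm([
  [[0, 0, 0], [0, 0, 0]],
  [[0, 0, 0], [0, 0, 0]],
  [[0, 0, 0], [0, 0, 0]],
  [[0, 0, 0], [0, 0, 0]],
  [[0, 0, -0.05], [0, 0, 0]],
  [[0, 0, -0.05], [0, 0, 0]],
  [[0, 0, 0], [0, 0, 0]],
  [[0, 0, 0], [0, 0, 0]],
], fingers=0.25)

```text
clock: 6.75
ee_pos: [0.5487, 0.3486, 0.0179]
tool_rot: [179.9, -0.0, 108.9]
force: [-0.1, 0.5, -0.3]
gripper_width: 0.0642
gripper_force: 0.0
```

>>> move_arm([
  [[0, 0, 0], [0, 0, 0]],
  [[0, 0, 0], [0, 0, 0]],
  [[0, 0, 0], [0, 0, 0]],
  [[0, 0, 0], [0, 0, 0]],
  [[0, 0, 0], [0, 0, 0]],
  [[0, 0, 0], [0, 0, 0]],
  [[0, 0, 0], [0, 0, 0]],
], fingers=1)

```text
clock: 7.45
ee_pos: [0.5489, 0.3487, 0.0179]
tool_rot: [179.9, -0.0, 108.9]
force: [0.7, 0.2, 5.2]
gripper_width: 0.0431
gripper_force: 61.3
```

>>> move_arm([
  [[0, 0, -0.05], [0, 0, 0]],
  [[0, 0, -0.2], [0, 0, 0]],
  [[0, 0, -0.35], [0, 0, 0]],
  [[0, 0, -0.4], [0, 0, 0]],
  [[0, 0, -0.3], [0, 0, 0]],
  [[0, 0, -0.15], [0, 0, 0]],
  [[-0.16, -0.11, 0], [0, 0, 0]],
  [[-0.318, -0.221, 0], [0, 0, 0]],
  [[-0.318, -0.221, 0], [0, 0, 0]],
  [[-0.318, -0.221, 0], [0, 0, 0]],
  [[-0.318, -0.221, 0], [0, 0, 0]],
  [[-0.318, -0.221, 0], [0, 0, 0]],
  [[-0.318, -0.221, 0], [0, 0, 0]],
  [[-0.318, -0.221, 0], [0, 0, 0]],
  [[-0.159, -0.11, 0], [0, 0, 0]],
  [[0, 0, 0], [0, 0, 0.067]],
  [[0, 0, 0], [0, 0, 0.067]],
  [[0, 0, 0], [0, 0, 0.067]],
  [[0, 0, 0], [0, 0, 0]],
  [[0, 0, 0], [0, 0, 0]],
])

```text
clock: 9.45
ee_pos: [0.463, 0.0502, 0.1613]
tool_rot: [-179.9, 0.0, 85.0]
force: [0.3, 0.3, -0.0]
gripper_width: 0.0425
gripper_force: 60.9
```

```bash
python3 - <<'E'
from h import *
import cv2,pickle
s=robot.get_state();im=robot.snapshot('wrist');pickle.dump(s,open('s3.pkl','wb'))
sd=robot.snapshot('side');cv2.imwrite('pics/sd3.png',sd[...,::-1])
print(s['ee_pos'],s['tool_rot'],s['clock'],s['gripper_width'])
a=cv2.resize(im[60:360,110:410][...,::-1],(540,540),interpolation=cv2.INTER_CUBIC)
b=cv2.resize(sd[120:300,160:260][...,::-1],(250,450),interpolation=cv2.INTER_CUBIC)
o=np.zeros((540,790,3),np.uint8);o[:,:540]=a;o[:450,540:]=b;cv2.imwrite('pics/w3b.png',o)
E
```

```text
[0.46300709 0.05023498 0.16126963] [-1.79887645e+02  1.54932995e-02  8.50136980e+01] 9.45 0.04248218816071863
```

View pics/w3b.png

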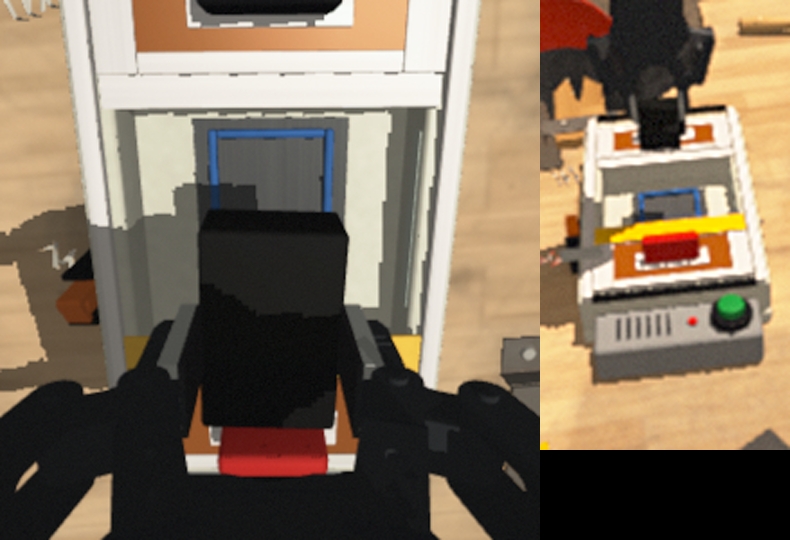

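Wrist crop (scale 1.8, offset 110,60): held block square in the pads, bottom far edge y≈212, top far edge y≈233, near top edge y≈425, columns about 200–347; the nest is clear ahead.

```bash
python3 - <<'E'
from h import *
c=robot.camera_model('wrist');M=c['mount']
Ri=np.linalg.inv(M)
for x0 in(-.0015,0,.002):
  for zb in (.018,.012):   # tool z of underside
    o=[]
    for x,y,z in[(.035,-.0225,0),(.035,.0225,0),(.035,-.0225,-.026),(.035,.0225,-.026),(-.035,-.0225,-.026),(-.035,.0225,-.026)]:
        p=(Ri@[x0+x,y,zb+z,1])[:3];u=p[:2]/p[2]*c['fx']+[c['cx'],c['cy']];o.append(((u-[110,60])*1.8).round().astype(int).tolist())
    print(x0,zb,o)
E
```

```text
-0.0015 0.018 [[205, 212], [335, 212], [194, 235], [347, 235], [204, 432], [337, 432]]
-0.0015 0.012 [[203, 217], [338, 217], [190, 242], [350, 242], [201, 445], [339, 445]]
0 0.018 [[205, 208], [336, 208], [193, 231], [347, 231], [203, 429], [337, 429]]
0 0.012 [[202, 212], [338, 212], [190, 237], [351, 237], [201, 441], [339, 441]]
0.002 0.018 [[204, 202], [336, 202], [193, 224], [348, 224], [203, 424], [337, 424]]
0.002 0.012 [[202, 206], [338, 207], [190, 230], [351, 230], [201, 436], [340, 436]]
```

>>> move_arm([
  [[0.02, 0.01, 0.1], [0, 0, 0]],
  [[0, 0, 0.2], [0, 0, 0]],
  [[0, 0, 0.25], [0, 0, 0]],
  [[0, 0, 0.2], [0, 0, 0]],
  [[0, 0, 0.15], [0, 0, 0]],
  [[0, 0, 0.12], [0, 0, 0]],
  [[0, 0, 0.08], [0, 0, 0]],
  [[0, 0, 0.05], [0, 0, 0]],
  [[0, 0, 0.04], [0, 0, 0]],
  [[0, 0, 0.02], [0, 0, 0]],
  [[0, 0, 0], [0, 0, 0]],
  [[0, 0, 0], [0, 0, 0]],
])

```text
clock: 10.75
ee_pos: [0.4655, 0.0522, 0.0418]
tool_rot: [179.9, -0.0, 84.8]
force: [-0.1, -0.8, -0.7]
gripper_width: 0.0431
gripper_force: 60.9
```

>>> move_arm([
  [[0, 0, 0.015], [0, 0, 0]],
  [[0, 0, 0.01], [0, 0, 0]],
  [[0, 0, 0.01], [0, 0, 0]],
  [[0, 0, 0], [0, 0, 0]],
  [[0, 0, 0], [0, 0, 0]],
])

```text
clock: 11.25
ee_pos: [0.4651, 0.0522, 0.0379]
tool_rot: [180.0, -0.0, 84.8]
force: [0.3, -0.3, -0.4]
gripper_width: 0.043
gripper_force: 61.0
```

>>> move_arm([
  [[0, 0, 0.01], [0, 0, 0]],
  [[0, 0, 0.005], [0, 0, 0]],
  [[0, 0, 0], [0, 0, 0]],
])

```text
clock: 11.55
ee_pos: [0.4652, 0.0522, 0.0378]
tool_rot: [-180.0, 0.0, 84.8]
force: [-5.6, -0.8, 13.0]
gripper_width: 0.0429
gripper_force: 62.4
```

>>> move_arm([
  [[0, 0, -0.01], [0, 0, 0]],
  [[0, 0, 0], [0, 0, 0]],
  [[0, 0, 0], [0, 0, 0]],
  [[0, 0, 0], [0, 0, 0]],
  [[0, 0, 0], [0, 0, 0]],
  [[0, 0, -0.1], [0, 0, 0]],
  [[0, 0, -0.3], [0, 0, 0]],
  [[0, 0, -0.4], [0, 0, 0]],
  [[0, 0, -0.4], [0, 0, 0]],
  [[0, 0, -0.3], [0, 0, 0]],
  [[0, 0, -0.1], [0, 0, 0]],
  [[0, 0, 0], [0, 0, 0]],
  [[0, 0, 0], [0, 0, 0]],
], fingers=0.25)

```text
clock: 12.85
ee_pos: [0.4641, 0.0522, 0.1962]
tool_rot: [-179.9, 0.0, 84.8]
force: [-0.4, -0.0, -0.7]
gripper_width: 0.0638
gripper_force: 0.0
```

```bash
python3 - <<'E'
from h import *
import cv2,pickle
s=robot.get_state();im=robot.snapshot('wrist');pickle.dump(s,open('s4.pkl','wb'))
print(s['ee_pos'],s['tool_rot'],s['clock'],s['gripper_width'])
cv2.imwrite('pics/w4.png',im[...,::-1]);cv2.imwrite('pics/w4b.png',cv2.resize(im[...,::-1],(800,600),interpolation=cv2.INTER_CUBIC))
E
```

```text
[0.46414298 0.0521519  0.19616035] [-1.79904346e+02  1.49095583e-02  8.48277584e+01] 12.85 0.06384361876316579
```

View pics/w4b.png

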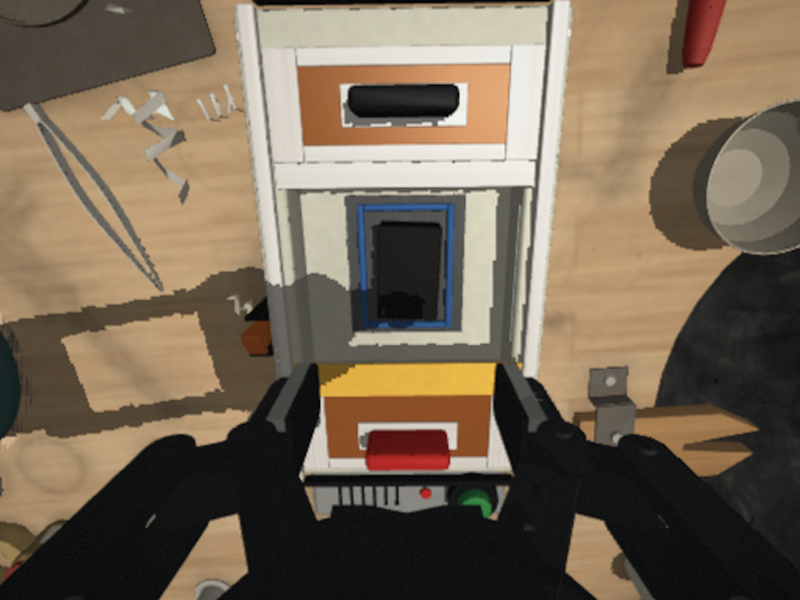

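The block lies flat inside the blue rim at (408,270), rim (360–455, 205–328). Next I close the fingers and come down behind the black handle.

>>> move_arm([
  [[0.2, 0, 0], [0, 0, 0]],
  [[0.4, 0, 0], [0, 0, 0]],
  [[0.4, 0, 0], [0, 0, 0]],
  [[0.3, 0, 0.1], [0, 0, 0]],
  [[0.18, 0, 0.2], [0, 0, 0]],
  [[0, 0, 0.3], [0, 0, 0]],
  [[0, 0, 0.3], [0, 0, 0]],
  [[0, 0, 0.2], [0, 0, 0]],
  [[0, 0, 0.1], [0, 0, 0]],
  [[0, 0, 0], [0, 0, 0]],
  [[0, 0, 0], [0, 0, 0]],
], fingers=1)

```text
clock: 14.0
ee_pos: [0.4783, 0.1995, 0.0771]
tool_rot: [-180.0, 0.0, 84.8]
force: [0.1, 0.7, 0.4]
gripper_width: 0.0002
gripper_force: 0.0
```

>>> move_arm([
  [[-0.1, 0, 0], [0, 0, 0]],
  [[-0.1, 0, 0], [0, 0, 0]],
  [[-0.1, 0, 0], [0, 0, 0]],
  [[-0.1, 0, 0], [0, 0, 0]],
  [[-0.1, 0, 0], [0, 0, 0]],
  [[-0.1, 0, 0], [0, 0, 0]],
  [[-0.1, 0, 0], [0, 0, 0]],
  [[-0.06, 0, 0], [0, 0, 0]],
  [[0, 0, 0], [0, 0, 0]],
])

```text
clock: 14.9
ee_pos: [0.4705, 0.1226, 0.0768]
tool_rot: [-179.9, 0.1, 84.8]
force: [0.3, 0.3, 0.1]
gripper_width: 0.0001
gripper_force: 0.0
```

>>> move_arm([
  [[-0.03, 0, 0], [0, 0, 0]],
  [[-0.02, 0, 0], [0, 0, 0]],
  [[-0.02, 0, 0], [0, 0, 0]],
])

```text
clock: 15.2
ee_pos: [0.4701, 0.1175, 0.0767]
tool_rot: [-179.9, -0.1, 84.8]
force: [-1.0, 9.7, -3.2]
gripper_width: 0.0001
gripper_force: 5.0
```

>>> move_arm([
  [[-0.02, 0, 0], [0, 0, 0]],
  [[-0.01, 0, 0], [0, 0, 0]],
])

```text
clock: 15.4
ee_pos: [0.4701, 0.1175, 0.0768]
tool_rot: [-179.9, -0.4, 84.7]
force: [-0.5, 17.9, -4.0]
gripper_width: -0.0001
gripper_force: 9.3
```

>>> move_arm([
  [[0.08, 0, 0], [0, 0, 0]],
  [[0.05, 0, -0.1], [0, 0, 0]],
  [[0, 0, -0.3], [0, 0, 0]],
  [[0, 0, -0.3], [0, 0, 0]],
  [[-0.2, 0, -0.03], [0, 0, 0]],
  [[-0.4, 0, 0], [0, 0, 0]],
  [[-0.4, 0, 0], [0, 0, 0]],
  [[-0.4, 0, 0], [0, 0, 0]],
  [[-0.4, 0, 0], [0, 0, 0]],
  [[-0.3, 0, 0], [0, 0, 0]],
  [[-0.16, 0, 0], [0, 0, 0]],
  [[0, 0, 0], [0, 0, 0]],
  [[0, 0, 0], [0, 0, 0]],
])

```text
clock: 16.7
ee_pos: [0.4515, -0.0984, 0.1508]
tool_rot: [180.0, 0.0, 84.8]
force: [0.5, -0.3, 0.6]
gripper_width: 0.0001
gripper_force: 0.0
```

```bash
python3 - <<'E'
from h import *
import cv2
s=robot.get_state();im=robot.snapshot('scene')
print(s['ee_pos'],s['tool_rot'],s['clock'])
a=im[155:325,180:360][...,::-1];cv2.imwrite('pics/c5.png',cv2.resize(a,None,fx=3.5,fy=3.5,interpolation=cv2.INTER_CUBIC))
E
```

```text
[ 0.45152192 -0.09835553  0.15083112] [1.79976371e+02 6.31388023e-03 8.47632920e+01] 16.7
```

View pics/c5.png

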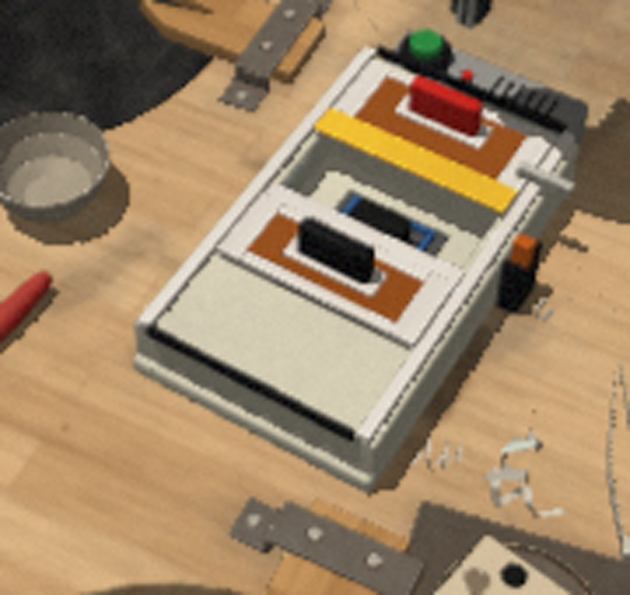

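The left handle's top centre is now at crop (337,234), and the block is still in the nest. Checking the handle position before going on.

```bash
python3 -c "
from h import *
f=lambda x,y,z:at('scene',180+x/3.5,155+y/3.5,z)
a=f(337,235,.097);b=f(292,293,.097);print(a,b,np.linalg.norm(a-b)); p=R.from_euler('xyz',robot.camera_model('scene')['orientation'],degrees=True)"
```

```text
[0.46511325 0.10004475 0.097     ] [0.4703983 0.1618552 0.097    ] 0.062035981834659804
```

>>> move_arm([
  [[0, 0, 0.2], [0, 0, 0]],
  [[0, 0, 0.3], [0, 0, 0]],
  [[0, 0, 0.17], [0, 0, 0]],
  [[0, 0, 0.07], [0, 0, 0]],
  [[0, 0, 0], [0, 0, 0]],
  [[0.1, 0, 0], [0, 0, 0]],
  [[0.1, 0, 0], [0, 0, 0]],
  [[0.1, 0, 0], [0, 0, 0]],
  [[0.1, 0, 0], [0, 0, 0]],
  [[0.1, 0, 0], [0, 0, 0]],
  [[0.1, 0, 0], [0, 0, 0]],
  [[0.06, 0, 0], [0, 0, 0]],
  [[0.06, 0, 0], [0, 0, 0]],
  [[0.06, 0, 0], [0, 0, 0]],
  [[0.03, 0, 0], [0, 0, 0]],
])

```text
clock: 18.25
ee_pos: [0.459, -0.0177, 0.0767]
tool_rot: [180.0, 0.1, 84.9]
force: [-1.0, -2.1, 0.9]
gripper_width: 0.0002
gripper_force: 3.5
```

>>> move_arm([
  [[0.02, 0, 0], [0, 0, 0]],
  [[0.02, 0, 0], [0, 0, 0]],
  [[0.02, 0, 0], [0, 0, 0]],
])

```text
clock: 18.55
ee_pos: [0.4593, -0.0137, 0.0765]
tool_rot: [180.0, 0.3, 85.0]
force: [-1.9, -18.5, 4.3]
gripper_width: 0.0002
gripper_force: 9.7
```

>>> move_arm([
  [[0.01, 0, 0], [0, 0, 0]],
  [[0, 0, 0], [0, 0, 0]],
  [[-0.1, 0, 0], [0, 0, 0]],
  [[-0.13, 0, -0.1], [0, 0, 0]],
  [[0, 0, -0.3], [0, 0, 0]],
  [[0, 0, -0.3], [0, 0, 0]],
  [[-0.3, 0.13, 0], [0, 0, 0]],
  [[-0.4, 0.2, 0], [0, 0, 0]],
  [[-0.38, 0.2, 0], [0, 0, 0]],
  [[0, 0, 0], [0, 0, 0]],
  [[0, 0, 0], [0, 0, 0]],
])

```text
clock: 19.65
ee_pos: [0.5002, -0.1464, 0.1464]
tool_rot: [-180.0, -0.1, 84.7]
force: [-0.6, -0.2, -0.6]
gripper_width: 0.0001
gripper_force: 0.0
```

```bash
python3 - <<'E'
from h import *
import cv2
s=robot.get_state();im=robot.snapshot('scene');w=robot.snapshot('side')
print(s['ee_pos'],s['tool_rot'],s['clock'])
a=cv2.resize(im[175:265,270:360][...,::-1],(400,400),interpolation=cv2.INTER_CUBIC)
b=cv2.resize(w[180:280,160:260][...,::-1],(400,400),interpolation=cv2.INTER_CUBIC)
cv2.imwrite('pics/c6.png',np.hstack([a,b]))
E
```

```text
[ 0.50021383 -0.14638694  0.14642714] [-1.79975074e+02 -7.28987874e-02  8.46833150e+01] 19.65
```

View pics/c6.png

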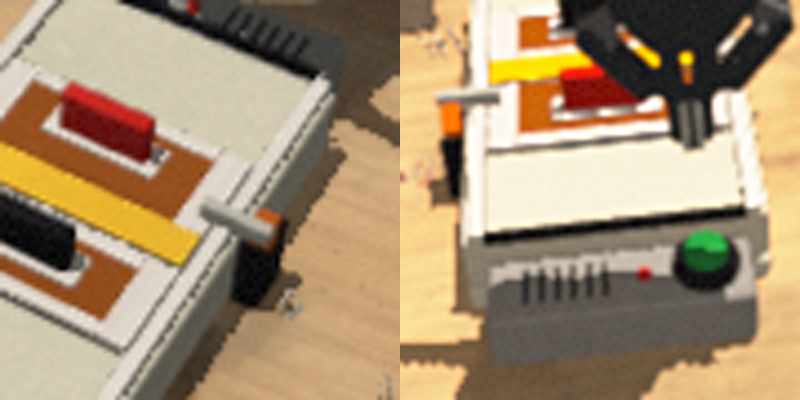

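The yellow flange laps over the left leaf, and the orange tongue stands up behind the strike at (268,220). In the side crop the button top is at about (706,250). Cross-checking the button from there.

```bash
python3 -c "
from h import *
print(at('side',160+306/4,180+250/4,.064),at('scene',302,166.3,.064))"
```

```text
[ 0.50145932 -0.15858588  0.064     ] [ 0.50003405 -0.14776507  0.064     ]
```

>>> move_arm([
  [[-0.036, 0, 0.2], [0, 0, 0]],
  [[0, 0, 0.3], [0, 0, 0]],
  [[0, 0, 0.2], [0, 0, 0]],
  [[0, 0, 0.08], [0, 0, 0]],
  [[0, 0, 0.03], [0, 0, 0]],
  [[0, 0, 0.03], [0, 0, 0]],
  [[0, 0, 0.03], [0, 0, 0]],
  [[0, 0, 0.01], [0, 0, 0]],
  [[0, 0, 0], [0, 0, 0]],
])

```text
clock: 20.65
ee_pos: [0.5007, -0.1492, 0.0592]
tool_rot: [179.9, -0.0, 84.8]
force: [-2.0, 2.6, 4.6]
gripper_width: 0.0004
gripper_force: 2.1
```

>>> move_arm([
  [[0, 0, 0.015], [0, 0, 0]],
  [[0, 0, 0.015], [0, 0, 0]],
  [[0, 0, 0.005], [0, 0, 0]],
  [[0, 0, 0], [0, 0, 0]],
])

```text
clock: 21.05
ee_pos: [0.5009, -0.1493, 0.0578]
tool_rot: [179.9, -0.0, 84.8]
force: [-7.9, 5.3, 21.2]
gripper_width: 0.0001
gripper_force: 10.5
```

Bottomed out at 21 N with TCP z 0.058, so the button is fully down. Releasing and going up.

>>> move_arm([
  [[0, 0, -0.1], [0, 0, 0]],
  [[0, 0, -0.3], [0, 0, 0]],
  [[0, 0, -0.4], [0, 0, 0]],
  [[0, 0, -0.3], [0, 0, 0]],
  [[0, 0, -0.1], [0, 0, 0]],
  [[0, 0, 0], [0, 0, 0]],
  [[0, 0, 0], [0, 0, 0]],
])

```text
clock: 21.75
ee_pos: [0.4992, -0.1493, 0.1734]
tool_rot: [-179.9, -0.0, 84.8]
force: [0.5, -1.0, -0.6]
gripper_width: 0.0001
gripper_force: 0.0
```

```bash
python3 - <<'E'
from h import *
import cv2
s=robot.get_state();im=robot.snapshot('scene');w=robot.snapshot('side')
print(s['ee_pos'],s['force'],s['clock'])
a=cv2.resize(im[175:265,270:360][...,::-1],(400,400),interpolation=cv2.INTER_CUBIC)
b=cv2.resize(w[180:280,160:260][...,::-1],(400,400),interpolation=cv2.INTER_CUBIC)
cv2.imwrite('pics/c7.png',np.hstack([a,b]))
E
```

```text
[ 0.49916806 -0.14932335  0.1733881 ] [ 0.48478308 -1.03680804 -0.60327526] 21.75
```

View pics/c7.png

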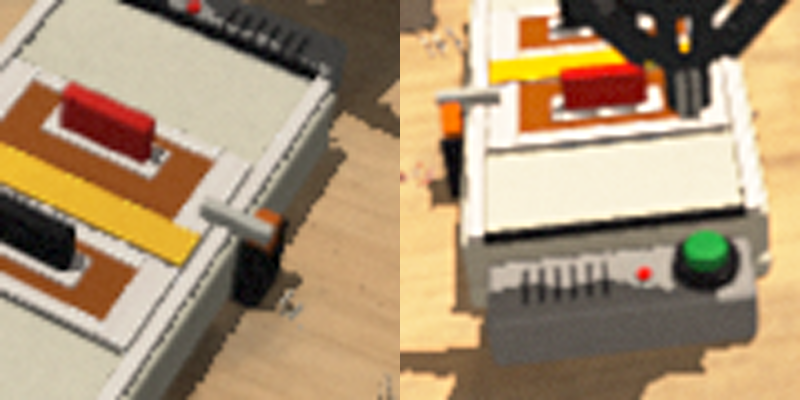

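The leaves are shut, the tongue is up at (268,220), the button is up again at (706,250), and the arm is clear.

```bash
python3 -c "
from cell import robot
print(robot.finish_job())"
```

```text
the job is handed in; nothing more can be done
None
```

I handed the job in at about 22 s: block in the nest, left leaf shut, then the right leaf shut and latched, start button pressed and back up, and the ring box and bowl never touched; no verdict came back.

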